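# Load a label roll into the pharmacy label printer

## Task

Load the white label roll from the blue tray into the open bay of the label printer: hold it aslant, push its lower end against the green sprung cheek so that the cheek gives way, then tip the other end down behind the fixed black cheek so that the roll lies level and fully home in its cradle, held by the spring. Let go of it, and leave the pink roll where it lies in the tray.

Things in the scene. Friction and masses are not known exactly. Their poses are not given: they have to be found in the camera images.
- white_roll_mid (a point): Centre of the white label roll: cylinder 50 mm in diameter, 100 mm long, about 0.2 kg, y axis along the roll, ends alike. It lies level in one of two V cradles (120 mm apart, rolls side by side, order varies) of a low fixed blue tray, 250 x 140 mm, its centre 34 mm above the table. Beside it nothing but the other roll is higher than 17 mm.
- pink_roll_mid (a point): Centre of the pink label roll, the wrong one: same size and lie as the white roll, in the other cradle of the tray.
- bay (a point): Where the centre of the seated roll lies in the fixed label printer, 58 mm above the table; z up, y along the seated roll, +y towards the green cheek. Fixed black cheek: y -50 to -60 mm. V cradle: x +-20 mm, top z -17 mm; bay floor z -28 mm, free to x +-70 mm. White body beyond x -73 mm, top z +17 mm; open lid beyond x +75 mm, below z -5 mm.
- cheek (a joint): Travel (m) of the green sprung cheek along the bay's +y: 0 relaxed (face at y +40 mm in the bay frame), about 0.010 with a roll seated, stop 0.035 (face y +75 mm); 2 N at first, 4 N seated, 8.5 N at the stop. It, the black cheek and the spring housing (y 86 to 128 mm) are 64 mm wide, tops at bay z -1 mm, so a level roll cannot drop in.

How it is judged:
By the outcome, as a careful person would: the job done as asked, in the order asked, and still so for the second after the job is handed in, with the robot touching nothing.
It also fails if it takes over 42 s, if anything falls off the work surface, if the arm or the gripper's body presses on something with over 40 N, if the wrist force passes 120 N, or if a joint passes its speed limit or range.

## Robot

A 7-joint arm with a two-finger parallel gripper is mounted at the origin on the work surface. World frame = base frame: x ahead of the robot, y to its left, z up, the work surface at z = 0. Lengths are in m, angles in rad, forces in N, time in s.
With the tool pointing down it reaches from about 0.425 to 0.925 m from the base axis. Payload 6.8 kg.
Tool frame: the origin (TCP) lies at the centre of the arm's flange, where the gripper is bolted on; the fingertips stand 173 mm ahead of it and the grasp point (between the pads) lies 155 mm ahead of it (finger_overhang is the distance from the TCP to the fingertips, in m); y points along the fingers, z is the direction in which the jaws open and shut, and the axes are right-handed (so a half turn about y gives the same grasp; the last joint's range is limited). The gripper opens to 85 mm and grips with 20 to 120 N. Pads are 22 mm wide; open, the fingers measure 114 mm over their backs; the gripper's body (76 mm by 85 mm) begins 54 mm behind the grasp point. The pads swing forward as they close: fully open they stand 13 mm farther back than shut.
Start: joints at [-1.433, 0.477, 0.022, 1.555, -0.011, 1.109, -0.083], TCP at [0.164, 0.655, 0.405] pointing down, gripper open.
Joint ranges: [-2.96, 2.96], [-0.34, 2.1], [-1.41, 1.46], [0.24, 2.44], [-1.37, 4.51], [0.17, 1.92], [-2.96, 2.96]. Speed limits (rad/s): [2.39, 2.39, 3.14, 3.14, 3.14, 3.14, 3.14].

## Interface

Orientations are given as a rotation vector (axis times angle).
In Python, from bench import get_obs, grab_frame, hand_in, finger_overhang gives the robot as it stands. The module is installed in compiled form; this text tells all that it offers.
- The arm moves only by the shell command python3 -m jog 'ROWS' [FORCE]. ROWS is JSON, a list of rows, each a list of 3 entries, a list of its own where there are three numbers: the shift along the tool's x, y, z in cm, then the turn about the tool's y in rad, then the gripper command: -1 is fully open, 1 is shut, values between are in proportion. In form: [[[x, y, z], twist, gripper], ...]. A call has 1 to 10 rows; each row is the pose to reach, as a shift and turn from the pose commanded when the call began, along the tool's axes at that moment; what a row does not reach only later rows make up. A row lasts 1/8 s, in which the tool goes at most 62.5 mm and 10.7 degrees, less where a joint would pass 70% of its speed; a pose out of reach is approached as far as the arm can. A call with a gripper value outside its range is refused whole. The fingers move at their own pace and stop on an object; FORCE is the grip in N (left out, the last holds). Time passes only in rows, so rows that repeat a pose let the fingers close. It gives the time, the measured TCP pose, the force and the opening at its end, in the units of the state.
- get_obs(): the state, without advancing time (a new reading comes with each control period).
- grab_frame(name): name is "scene" or "top" or "wrist"; returns a dict with "image" (480x640x3 uint8, blue, green, red), "fx", "fy", "cx", "cy" (pixels), "distortion" ([k1, k2, p1, p2, k3] as OpenCV has them; the pictures are not rectified), "origin" and "rotation" of the camera in the world. Camera axes: x right, y up, looking along -z (the intrinsics and any distortion apply to the point x, -y, -z); pixel columns grow to the right and rows downward; lengths in m; the calibration is good to about 2 mm. A picture is of the moment at which its call begins. There is no depth.
- hand_in(): hands the job in, once; it reports no verdict.
The state is a dict: "clock": time; "joints": joint angles; "qvel": joint speeds; "tau": joint torques, N m; "tcp_pos": TCP position; "orientation": TCP orientation; "contact_force": force on the tool from outside, world axes, zero at the start; "moment": the same for the moment, N m; "grip_width": finger opening in m.
Only numpy, scipy, OpenCV 4.12 (cv2) and the standard library are available. Lean on these libraries where they do the work, as an engineer would, in place of code of your own. Each camera call takes 0.05 s, during which the arm holds its last target.

## Working session

There is one attempt and no reset: what is moved stays moved. The work goes in short steps, Python scripts to look and compute and a shell command to move; the robot and the scene stay as the last step left them, time stands still between calls to the robot, and variables do not carry over. Pictures are saved under pics/ and viewed, and the job is handed in when it is done.

```bash
ls; mkdir -p pics
python3 - <<'E'
from bench import *
import cv2
print(get_obs(), finger_overhang)
for n in ["scene","top","wrist"]:
    f=grab_frame(n); cv2.imwrite(f"pics/{n}0.png",f["image"]); print(n,{k:v for k,v in f.items() if k!="image"})
E
```

```text
pics
{'clock': 0.0, 'joints': array([-1.43311916,  0.47781334,  0.02236396,  1.55646399, -0.01153251,
        1.1092951 , -0.08310418]), 'qvel': array([-0.00130345,  0.00049999,  0.0004545 , -0.00082124,  0.00029013,
        0.00033953,  0.00020305]), 'tau': array([-1.83826487e-03, -5.96409345e+01,  1.60682950e+00, -2.81213951e+01,
        1.24551091e-02,  8.75659345e-03, -3.69498377e-05]), 'tcp_pos': array([0.16416693, 0.65444504, 0.40371171]), 'orientation': array([-1.56401995,  0.19309292, -0.19292452]), 'contact_force': array([-0.35316701,  0.05336489, -0.05264376]), 'moment': array([ 0.00126471,  0.03847665, -0.00086993]), 'grip_width': 0.08551353022673791} 0.1734
scene {'fx': 513.446274225461, 'fy': 513.446274225461, 'cx': 322.9344326329837, 'cy': 247.02064676957747, 'distortion': array([-0.0299064,  0.       ,  0.       ,  0.       ,  0.       ]), 'origin': array([ 0.87550287, -0.33356099,  0.66605843]), 'rotation': array([0.60053162, 0.25374887, 0.82012532])}
top {'fx': 623.7144419914221, 'fy': 623.7144419914221, 'cx': 323.8113826923546, 'cy': 240.5277850938476, 'distortion': array([-0.1281344,  0.       ,  0.       ,  0.       ,  0.       ]), 'origin': array([ 0.45217528, -0.02555438,  1.2256502 ]), 'rotation': array([ 0.04336995, -0.06020196, -1.543894  ])}
wrist {'fx': 428.0936341855019, 'fy': 428.0936341855019, 'cx': 323.6530317425303, 'cy': 240.4693020050936, 'distortion': array([0.00842543, 0.        , 0.        , 0.        , 0.        ]), 'origin': array([0.08721819, 0.67267174, 0.37353665]), 'rotation': array([-0.26404196, -0.204857  ,  1.31421797])}
```

View pics/scene0.png

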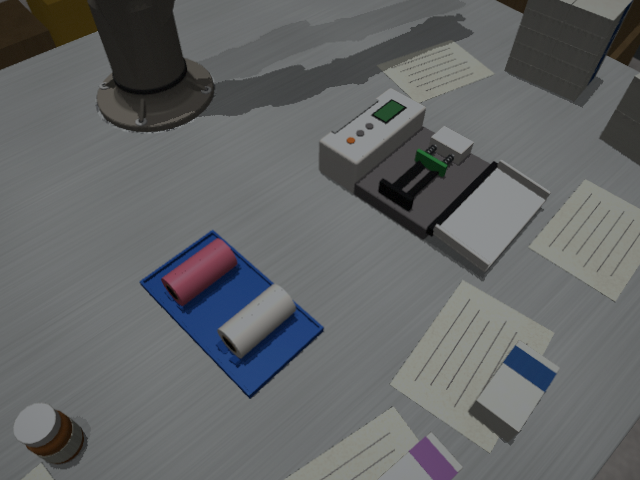

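View pics/top0.png

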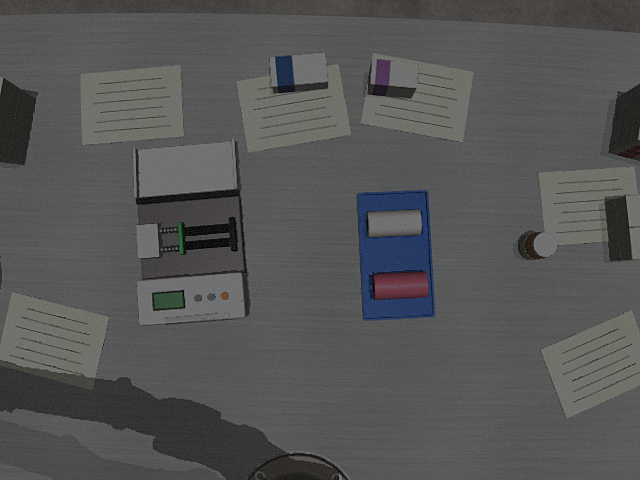

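View pics/wrist0.png

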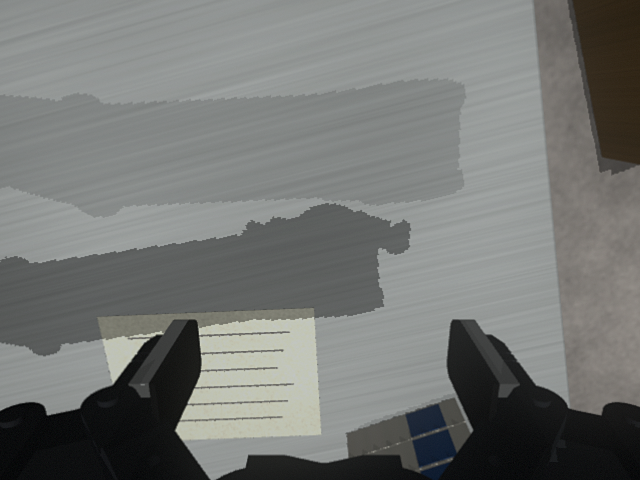

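The scene view shows the white roll around (257,320) and the pink one at (200,270). In it the green cheek is at (432,161) and the black cheek at (396,193). In the top view the white roll is at (394,222), the green cheek at (181,238) and the black cheek at (233,235). I'll enlarge these next.

Run:
```python
import cv2
t=cv2.imread("pics/top0.png"); s=cv2.imread("pics/scene0.png")
def c(im,x0,y0,w,h,k,n):
    o=cv2.resize(im[y0:y0+h,x0:x0+w],None,fx=k,fy=k,interpolation=cv2.INTER_CUBIC)
    o=cv2.convertScaleAbs(o,alpha=1.6,beta=10)
    for i in range(0,w,10):
        cv2.putText(o,str(x0+i),(i*k,8),0,.3,(0,255,255),1); cv2.line(o,(i*k,10),(i*k,14),(0,255,255),1)
    for i in range(0,h,10):
        cv2.putText(o,str(y0+i),(0,i*k+3),0,.3,(0,255,255),1); cv2.line(o,(20,i*k),(24,i*k),(0,255,255),1)
    cv2.imwrite(f"pics/{n}.png",o)
c(t,130,195,120,90,6,"t_bay"); c(t,350,185,90,70,8,"t_roll")
c(s,370,110,120,110,5,"s_bay"); c(s,205,270,110,100,5,"s_roll")
```

```text
(no output)
```

View pics/t_bay.png

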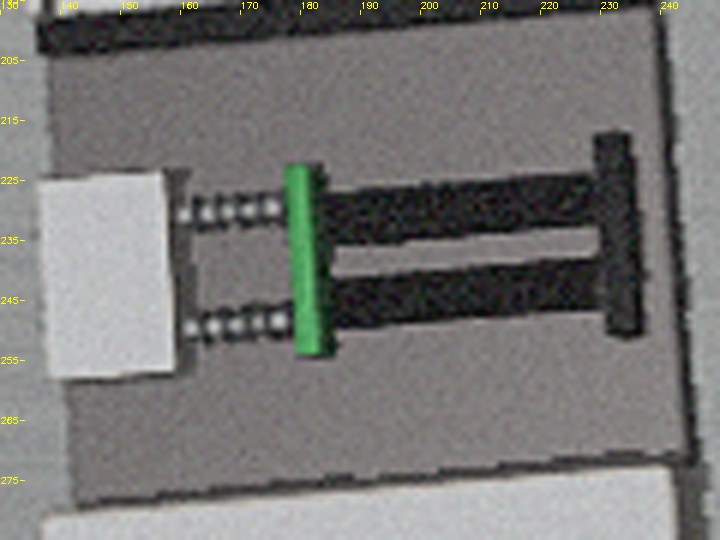

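View pics/t_roll.png

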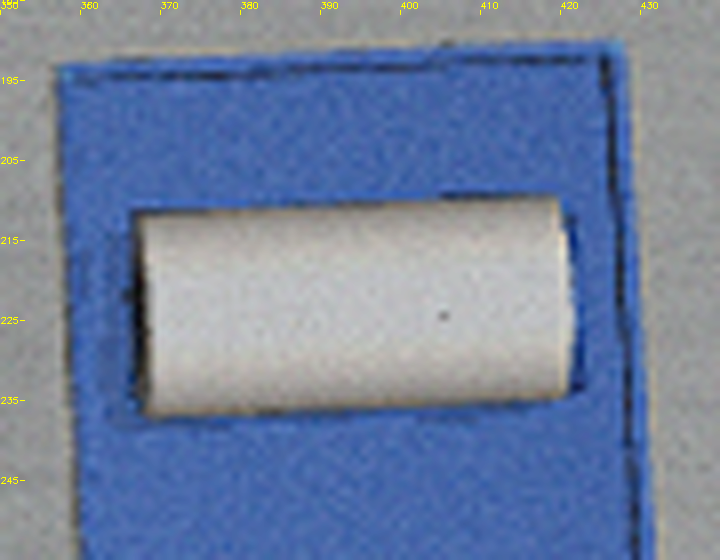

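View pics/s_bay.png

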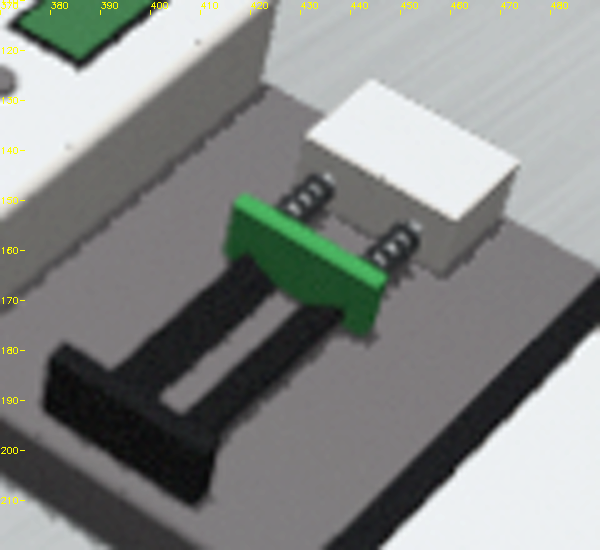

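View pics/s_roll.png

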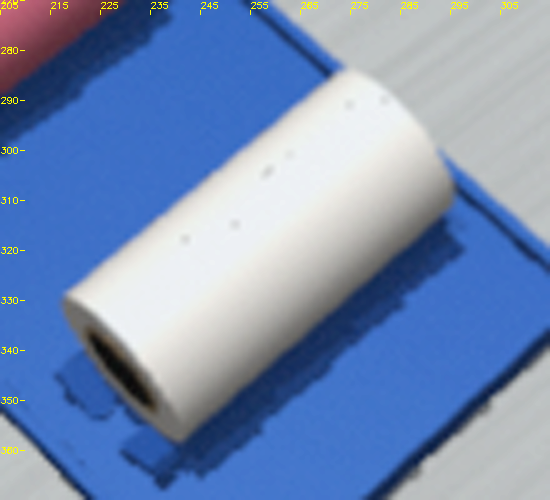

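```bash
cat > h.py <<'E'
import numpy as np, cv2
from scipy.spatial.transform import Rotation as R
from scipy.optimize import least_squares
def proj(f,P):
    Rm=R.from_rotvec(f["rotation"]).as_matrix(); p=(np.asarray(P,float)-f["origin"])@Rm
    p=p*[1,-1,-1]
    K=np.array([[f["fx"],0,f["cx"]],[0,f["fy"],f["cy"]],[0,0,1.]])
    return cv2.projectPoints(p.reshape(-1,1,3),np.zeros(3),np.zeros(3),K,np.array(f["distortion"]))[0].reshape(-1,2)
def ray(f,uv):
    K=np.array([[f["fx"],0,f["cx"]],[0,f["fy"],f["cy"]],[0,0,1.]])
    u=cv2.undistortPoints(np.array([[uv]],float),K,np.array(f["distortion"]))[0,0]
    d=R.from_rotvec(f["rotation"]).apply([u[0],-u[1],-1.]); return f["origin"],d/np.linalg.norm(d)
def tri(fs,uvs):
    A=np.zeros((3,3));b=np.zeros(3)
    for f,uv in zip(fs,uvs):
        o,d=ray(f,uv);M=np.eye(3)-np.outer(d,d);A+=M;b+=M@o
    return np.linalg.solve(A,b)
def bayw(p,q): # p=x,y,z,yaw
    c,s=np.cos(p[3]),np.sin(p[3]); q=np.asarray(q,float)
    return np.stack([p[0]+c*q[:,0]-s*q[:,1],p[1]+s*q[:,0]+c*q[:,1],p[2]+q[:,2]],1)
def cyl(p,L=.1,r=.025):
    a=np.linspace(0,2*np.pi,48); 
    q=np.concatenate([np.stack([r*np.cos(a),np.full(48,y),r*np.sin(a)],1) for y in(-L/2,L/2)])
    return bayw(p,q)
E
python3 - <<'E'
from h import *; from bench import *
T=grab_frame("top");S=grab_frame("scene")
q=np.array([[32,86,-1],[-32,86,-1],[-32,128,-1],[32,128,-1]])/1e3
t=[(157.5,223.5),(159,257),(138.5,258.3),(136.3,225)]
s=[(460.5,154),(430,137),(443,126),(472.5,142.5)]
for a,b in zip(t,s): print("housing tri",tri([T,S],[a,b]).round(4))
q2=np.array([[32,-50,-1],[-32,-50,-1]])/1e3; t2=[(229,217),(231.5,250.5)]
def res(p): return np.concatenate([(proj(T,bayw(p,q))-t).ravel(),(proj(S,bayw(p,q))-s).ravel(),(proj(T,bayw(p,q2))-t2).ravel()])
r=least_squares(res,[.5,.15,.058,0]);print("bay",r.x.round(4),np.abs(r.fun).max(),r.fun.round(1))
g=np.array([[32,40,-1],[-32,40,-1]])/1e3
print("cheek face pred top",proj(T,bayw(r.x,g)),"scene",proj(S,bayw(r.x,g)))
masks=[]
for f,(x0,y0,x1,y1) in((T,(355,200,428,245)),(S,(205,270,305,366))):
    hsv=cv2.cvtColor(f["image"],cv2.COLOR_BGR2HSV); m=np.zeros(hsv.shape[:2],np.uint8)
    m[y0:y1,x0:x1]=((hsv[y0:y1,x0:x1,1]<80)&(hsv[y0:y1,x0:x1,2]>70))*255
    m=cv2.morphologyEx(m,cv2.MORPH_OPEN,np.ones((3,3)))
    n,l,st,_=cv2.connectedComponentsWithStats(m); k=1+st[1:,4].argmax()
    c,_=cv2.findContours((l==k).astype(np.uint8),cv2.RETR_EXTERNAL,cv2.CHAIN_APPROX_NONE)
    masks.append(cv2.convexHull(c[0])); print(cv2.boundingRect(c[0]),cv2.contourArea(masks[-1]))
def feat(h,grow=0):
    M=cv2.moments(h.astype(np.float32)); cx,cy=M["m10"]/M["m00"],M["m01"]/M["m00"]
    return np.array([cx,cy,*(np.array([M["mu20"],M["mu02"],2*M["mu11"]])/M["m00"]/20)])
def res(p): return np.concatenate([feat(cv2.convexHull(proj(f,cyl(p)).astype(np.float32)))-feat(h) for f,h in zip((T,S),masks)])
r2=least_squares(res,[.45,-.12,.034,0],diff_step=1e-3);print("roll",r2.x.round(4),r2.fun.round(2))
for f,n in((T,"t"),(S,"s")):
    im=f["image"].copy()
    cv2.polylines(im,[cv2.convexHull(proj(f,cyl(r2.x)).astype(np.float32)).round().astype(int)],True,(0,0,255),1)
    cv2.polylines(im,[cv2.convexHull(proj(f,cyl(r.x)).astype(np.float32)).round().astype(int)],True,(0,255,255),1)
    cv2.imwrite(f"pics/fit_{n}.png",im)
a=cv2.imread("pics/fit_t.png")[180:290,130:440];b=cv2.imread("pics/fit_s.png")[100:370,200:490]
cv2.imwrite("pics/fit2t.png",cv2.resize(a,None,fx=2.5,fy=2.5)); cv2.imwrite("pics/fit2s.png",cv2.resize(b,None,fx=2,fy=2))
o=get_obs();Rm=R.from_rotvec(o["orientation"]).as_matrix();print(o["tcp_pos"],Rm.round(3))
E
```

```text
housing tri [0.554  0.2787 0.0569]
housing tri [0.4904 0.2733 0.0552]
housing tri [0.4868 0.3124 0.0562]
housing tri [0.5494 0.3191 0.0562]
bay [0.5322 0.1894 0.0573 0.1114] 0.9240633560323204 [ 0.2 -0.3  0.9 -0.2 -0.4  0.4 -0.3  0.1 -0.2  0.5 -0.4  0.2 -0.1 -0.4
  0.8 -0.2 -0.2 -0.  -0.2  0.3]
cheek face pred top [[181.59381552 221.07666507]
 [183.95034068 254.78162491]] scene [[445.26512278 168.54281925]
 [414.21777352 150.39395427]]
(368, 210, 54, 26) 1250.0
(219, 270, 86, 83) 4151.5
roll [ 0.5732 -0.162   0.0685  0.126 ] [-2.88 -3.98  1.78  0.65 -1.44 -3.44 -0.47 -3.99 -4.44  2.93]
[0.164184   0.65462185 0.40425278] [[ 0.97  -0.     0.243]
 [-0.243 -0.001  0.97 ]
 [ 0.    -1.    -0.001]]
```

View pics/fit2t.png

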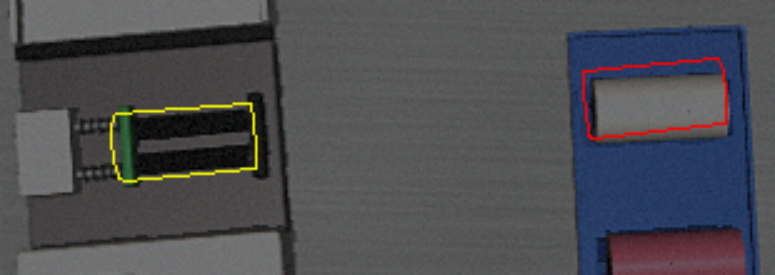

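View pics/fit2s.png

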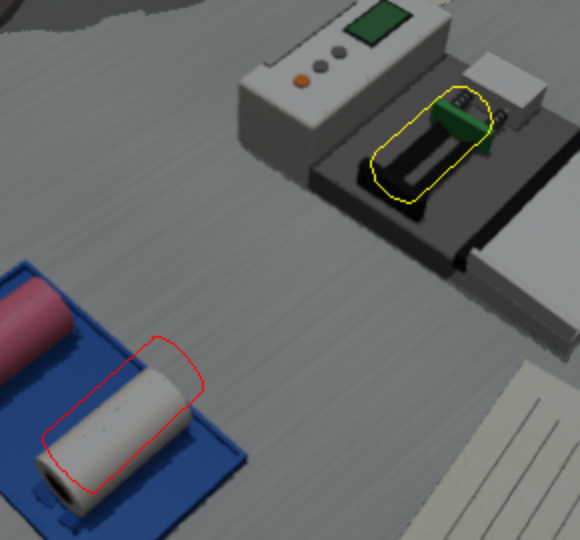

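```bash
cat > roll.py <<'E'
from h import *; from bench import *
T=grab_frame("top");S=grab_frame("scene")
mt=np.array([(366.9,211.5),(419.4,209.5),(420.8,213.5),(421.7,221),(422,230),(421.3,234.4),(368.5,237.1),(366.8,225)],np.float32)
ms=np.array([(218,329.6),(274,283.6),(282,287),(291,296),(295.5,304),(296,308),(241,358.6),(236,356.5),(230,350),(220,335)],np.float32)
def feat(h):
    M=cv2.moments(h.reshape(-1,1,2).astype(np.float32)); cx,cy=M["m10"]/M["m00"],M["m01"]/M["m00"]
    return np.array([cx,cy,*(np.array([M["mu20"],M["mu02"],2*M["mu11"]])/M["m00"]/20)])
def res(p): return np.concatenate([feat(cv2.convexHull(proj(f,cyl(p)).astype(np.float32)))-feat(h) for f,h in zip((T,S),(mt,ms))])
r2=least_squares(res,[.5,-.12,.034,0],diff_step=1e-3);print("roll",r2.x.round(4),r2.fun.round(2))
for f,n,(x0,y0,w,h) in((T,"t",(350,185,90,70)),(S,"s",(205,270,110,100))):
    im=cv2.resize(f["image"][y0:y0+h,x0:x0+w],None,fx=4,fy=4)
    cv2.polylines(im,[((cv2.convexHull(proj(f,cyl(r2.x)).astype(np.float32))-[x0-.5,y0-.5])*4).round().astype(int)],True,(0,0,255),1)
    cv2.imwrite(f"pics/fit3{n}.png",im)
a=cv2.imread("pics/fit3t.png");b=cv2.imread("pics/fit3s.png")
a=cv2.copyMakeBorder(a,0,b.shape[0]-a.shape[0],0,0,0);cv2.imwrite("pics/fit3.png",np.hstack([a,b]))
E
python3 roll.py
```

```text
roll [ 0.5689 -0.1704  0.0343  0.089 ] [-0.34 -0.3   0.05  0.16 -0.43 -0.32  0.01  0.24 -0.01  0.55]
```

View pics/fit3.png

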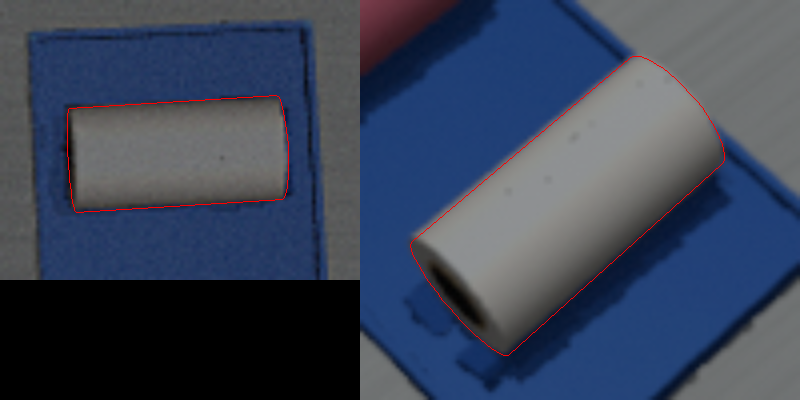

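```bash
python3 -m jog '[[[59.3,8,-70.2],1.237,-1],[[59.3,8,-70.2],1.237,-1],[[59.3,8,-70.2],1.237,-1],[[59.3,8,-70.2],1.237,-1],[[59.3,8,-70.2],1.237,-1],[[59.3,8,-70.2],1.237,-1],[[59.3,8,-70.2],1.237,-1],[[59.3,8,-70.2],1.237,-1],[[59.3,8,-70.2],1.237,-1],[[59.3,8,-70.2],1.237,-1]]' 40
cat > to.py <<'E'
import sys; from h import *; from bench import *
# target grasp x,y,TCPz, jaw yaw(rad) -> shift/twist
x,y,z,yaw=map(float,sys.argv[1:5]); o=get_obs();Rm=R.from_rotvec(o["orientation"]).as_matrix()
tip=o["tcp_pos"]+.155*Rm[:,1]
d=np.array([x-tip[0],y-tip[1],z-o["tcp_pos"][2]]);a=np.arctan2(Rm[1,2],Rm[0,2])
tw=-(yaw-a); tw=(tw+np.pi/2)%np.pi-np.pi/2
print("clock",o["clock"],"tcp",o["tcp_pos"].round(4),"tipyaw",a.round(4),"tilt",Rm[:,1].round(3),"q",o["joints"].round(2),"F",o["contact_force"].round(1),"w",round(o["grip_width"],4))
print("shift cm",(Rm.T@d*100).round(2),"twist",tw.round(4))
E
python3 to.py .5689 -.1704 .32 .089
```

```text
clock: 1.6
tcp_pos: [0.4388, 0.0938, 0.3508]
orientation: [-1.248, 1.143, -1.144]
contact_force: [0.2, 2.1, 0.4]
grip_width: 0.0856
clock 1.6 tcp [0.4388 0.0938 0.3508] tipyaw 0.0886 tilt [ 0.001  0.001 -1.   ] q [-0.83  0.18  0.55  2.16 -0.13  0.83 -0.12] F [0.2 2.1 0.4] w 0.0856
shift cm [27.49  3.07 10.59] twist -0.0004
```

```bash
python3 -m jog '[[[27.3,3,10.6],0,-1],[[27.3,3,10.6],0,-1],[[27.3,3,10.6],0,-1],[[27.3,3,10.6],0,-1],[[27.3,3,10.6],0,-1],[[27.3,3,10.6],0,-1],[[27.3,3,10.6],0,-1]]'
python3 to.py .5689 -.1704 .32 .089
python3 - <<'E'
from bench import *; from h import *
f=grab_frame("wrist"); p=[.5689,-.1704,.0343,.089]
cv2.imwrite("pics/w1raw.png",f["image"]);im=f["image"].copy()
cv2.polylines(im,[cv2.convexHull(proj(f,cyl(p)).astype(np.float32)).round().astype(int)],True,(0,0,255),1)
cv2.imwrite("pics/w1.png",im)
E
```

```text
clock: 2.48
tcp_pos: [0.5676, -0.1664, 0.3202]
orientation: [-1.25, 1.145, -1.143]
contact_force: [-0.2, 0.5, -0.0]
grip_width: 0.0855
clock 2.475 tcp [ 0.5676 -0.1664  0.3202] tipyaw 0.0882 tilt [-0.001  0.001 -1.   ] q [-0.26  0.49  0.58  1.87 -0.34  0.88  0.58] F [-0.2  0.5 -0. ] w 0.0855
shift cm [0.42 0.02 0.1 ] twist -0.0008
```

View pics/w1.png

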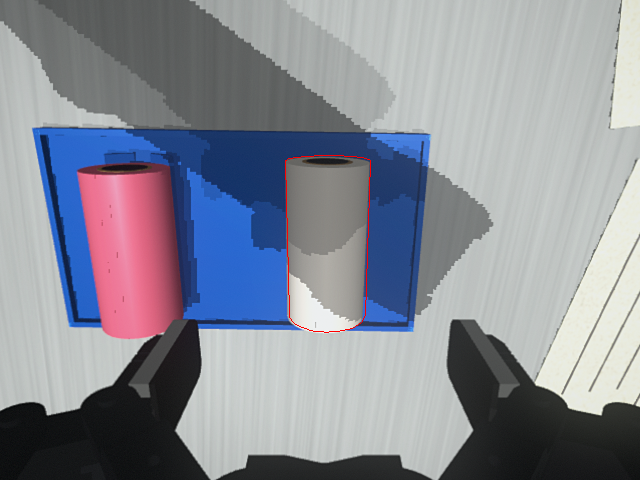

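The wrist view confirms the fit: the projected outline sits on the white roll (285–370, 155–332), with the pink roll clear to the left. I'll descend and grip.

```bash
python3 -m jog '[[[0.2,5,0.1],0,-1],[[0.2,10,0.1],0,-1],[[0.2,13.3,0.1],0,-1],[[0.2,13.3,0.1],0,-1]]' 40
python3 to.py .5689 -.1704 .187 .089
```

```text
clock: 3.02
tcp_pos: [0.5679, -0.1669, 0.1857]
orientation: [-1.252, 1.147, -1.139]
contact_force: [0.2, -0.1, 0.6]
grip_width: 0.0854
clock 3.025 tcp [ 0.5679 -0.1669  0.1857] tipyaw 0.0902 tilt [-0.005  0.002 -1.   ] q [-0.16  0.68  0.45  1.93 -0.48  0.65  0.69] F [ 0.2 -0.1  0.6] w 0.0854
shift cm [ 0.4  -0.14  0.14] twist 0.0012
```

```bash
python3 -m jog '[[[0.4,0,0.1],0,-1],[[0.4,0,0.1],0,1],[[0.4,0,0.1],0,1],[[0.4,0,0.1],0,1],[[0.4,0,0.1],0,1],[[0.4,0,0.1],0,1],[[0.4,0,0.1],0,1]]' 40
python3 to.py .5689 -.1704 .187 .089
```

```text
clock: 3.9
tcp_pos: [0.5695, -0.1732, 0.1886]
orientation: [-1.249, 1.146, -1.144]
contact_force: [-4.0, 0.8, 9.8]
grip_width: 0.0486
clock 3.9 tcp [ 0.5695 -0.1732  0.1886] tipyaw 0.0871 tilt [-0.001  0.001 -1.   ] q [-0.15  0.68  0.46  1.92 -0.47  0.65  0.69] F [-4.   0.8  9.8] w 0.0486
shift cm [-0.27  0.16 -0.02] twist -0.0019
```

```bash
python3 -m jog '[[[0,-2,0],0,1],[[0,-5,0],0,1],[[0,-10,0],0,1],[[0,-13,0],0,1],[[0,-13,0],0,1]]' 40
python3 to.py .5343 .1685 .32 .1114
python3 - <<'E'
from bench import *; import cv2
cv2.imwrite("pics/w2.png",grab_frame("wrist")["image"])
cv2.imwrite("pics/s2.png",grab_frame("scene")["image"])
E
```

```text
clock: 4.53
tcp_pos: [0.5712, -0.1733, 0.3209]
orientation: [-1.246, 1.139, -1.148]
contact_force: [-0.2, 0.2, -2.7]
grip_width: 0.0493
clock 4.525 tcp [ 0.5712 -0.1733  0.3209] tipyaw 0.0879 tilt [ 0.006 -0.001 -1.   ] q [-0.25  0.5   0.59  1.86 -0.35  0.88  0.59] F [-0.2  0.2 -2.7] w 0.0493
shift cm [-34.39   0.04  -0.77] twist -0.0235
```

View pics/w2.png

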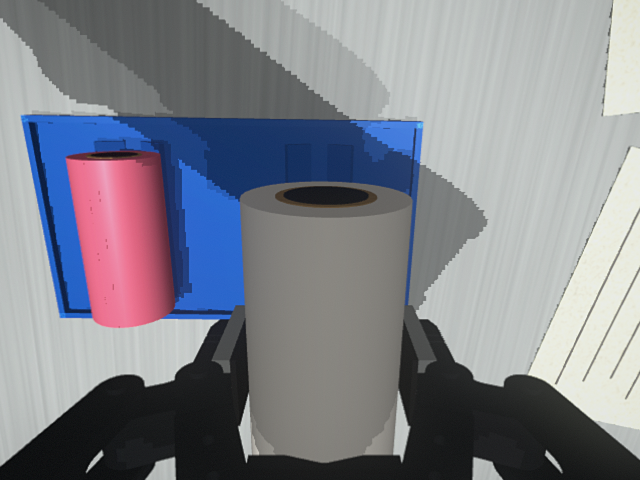

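View pics/s2.png

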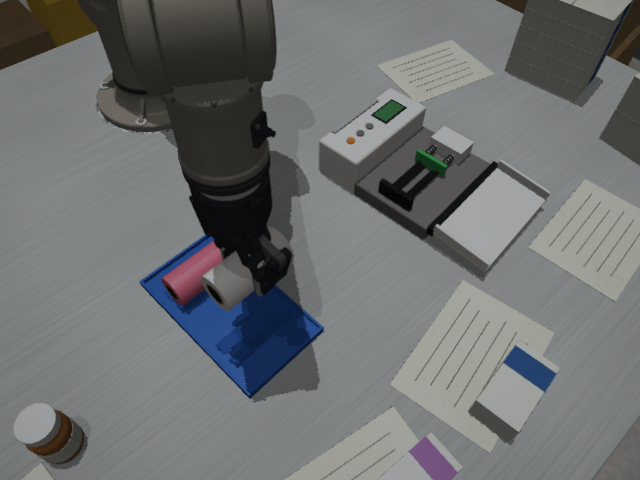

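```bash
python3 -m jog '[[[-6,0,-0.1],0,1],[[-12,0,-0.3],0,1],[[-18,0,-0.4],-0.01,1],[[-24,0,-0.6],-0.02,1],[[-30,0,-0.7],-0.0235,1],[[-34.4,0,-0.8],-0.0235,1],[[-34.4,0,-0.8],-0.0235,1],[[-34.4,0,-0.8],-0.0235,1],[[-34.4,0,-0.8],-0.0235,1]]' 40
python3 to.py .5344 .1695 .25 .1114
python3 - <<'E'
from bench import *; import cv2
cv2.imwrite("pics/w3.png",grab_frame("wrist")["image"])
cv2.imwrite("pics/s3.png",grab_frame("scene")["image"][60:260,280:560])
E
```

```text
clock: 5.75
tcp_pos: [0.5321, 0.1675, 0.317]
orientation: [-1.26, 1.129, -1.129]
contact_force: [-0.3, 0.1, -1.7]
grip_width: 0.0486
clock 5.75 tcp [0.5321 0.1675 0.317 ] tipyaw 0.1089 tilt [-0.001 -0.001 -1.   ] q [-0.85  0.43  0.56  1.95 -0.3   0.84 -0.02] F [-0.3  0.1 -1.7] w 0.0486
shift cm [-0.2   6.7   0.27] twist -0.0025
```

View pics/w3.png

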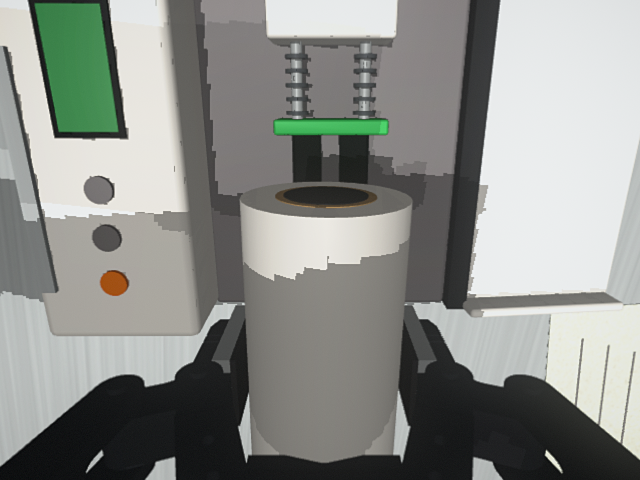

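View pics/s3.png

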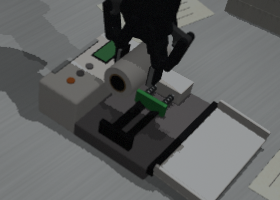

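```bash
cat > ov.py <<'E'
# overlay of roll hypotheses: args: dy(mm, centre rel to TCP along bay y) dz(mm below tcp) pitch(deg,+y end down) name
import sys; from bench import *; from h import *
dy,dz,th=map(float,sys.argv[1:4]); n=sys.argv[4]
f=grab_frame("wrist"); S=grab_frame("scene"); o=get_obs(); Rm=R.from_rotvec(o["orientation"]).as_matrix()
ax=-Rm[:,0]; up=-Rm[:,1]; t=np.radians(th); a=np.cos(t)*ax-np.sin(t)*up; u=np.sin(t)*ax+np.cos(t)*up
c=o["tcp_pos"]+dy/1e3*ax-dz/1e3*up
g=np.linspace(0,2*np.pi,60)
def draw(F):
    im=F["image"].copy()
    for e,col in((.05,(0,0,255)),(-.05,(0,255,255))):
        for r in (.025,):
            P=np.array([c+e*a+r*(np.cos(k)*Rm[:,2]+np.sin(k)*u) for k in g])
            cv2.polylines(im,[proj(F,P).round().astype(int)],True,col,1)
    return im
cv2.imwrite(f"pics/{n}.png",draw(f))
cv2.imwrite(f"pics/{n}s.png",cv2.resize(draw(S)[60:260,290:540],None,fx=3,fy=3,interpolation=cv2.INTER_CUBIC))
B=np.array([.5322,.1894,.0573]);yb=np.array([-.111,.9938,0]);xb=np.array([.9938,.111,0])
e=c-B; print("roll centre in bay mm",(np.array([e@xb,e@yb,e[2]])*1e3).round(1),"F",o["contact_force"].round(1))
E
python3 ov.py 2.7 154 0 w4
```

```text
roll centre in bay mm [ -2.3 -18.4 106.2] F [ 0.8 -0.1 -2. ]
```

View pics/w4.png

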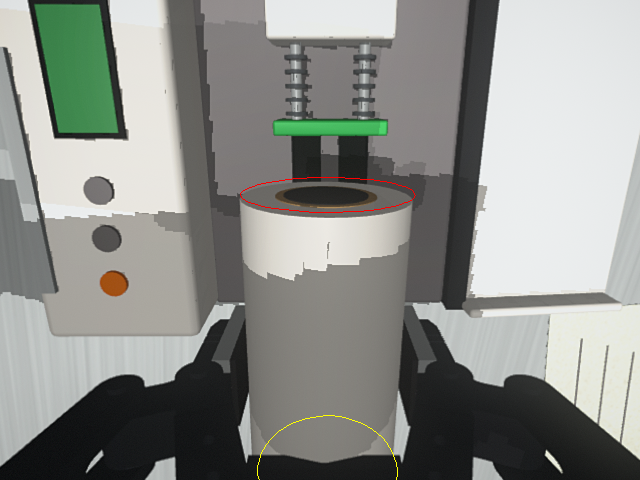

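View pics/w4s.png

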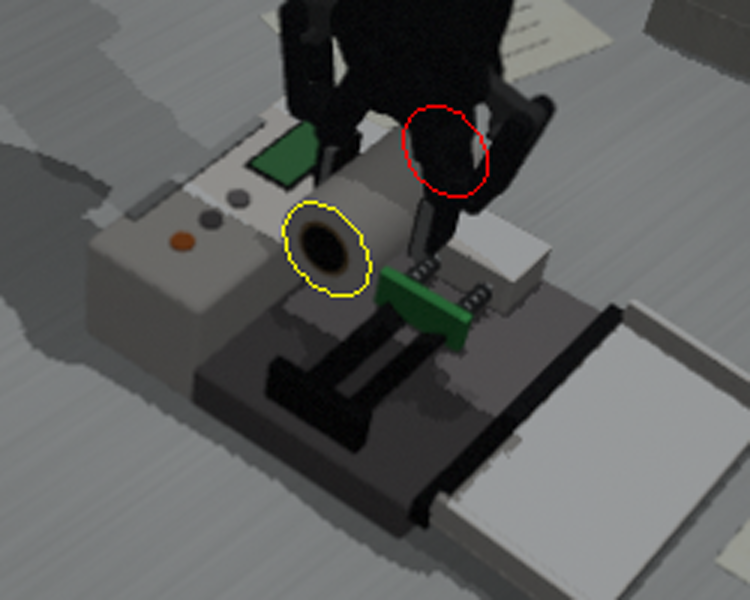

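```bash
python3 -m jog '[[[0,4,0.2],0,1],[[0,7,0.2],-0.0025,1],[[0,7.9,0.2],-0.0025,1],[[0,7.9,0.2],-0.0025,1],[[0,7.9,0.2],-0.0025,1]]' 25
python3 ov.py 2.7 154 0 w5
```

```text
clock: 6.58
tcp_pos: [0.5348, 0.1694, 0.2397]
orientation: [-1.259, 1.124, -1.125]
contact_force: [0.3, -0.4, -1.8]
grip_width: 0.0489
roll centre in bay mm [  0.5 -17.3  28.3] F [ 0.2 -0.5 -1.7]
```

View pics/w5.png

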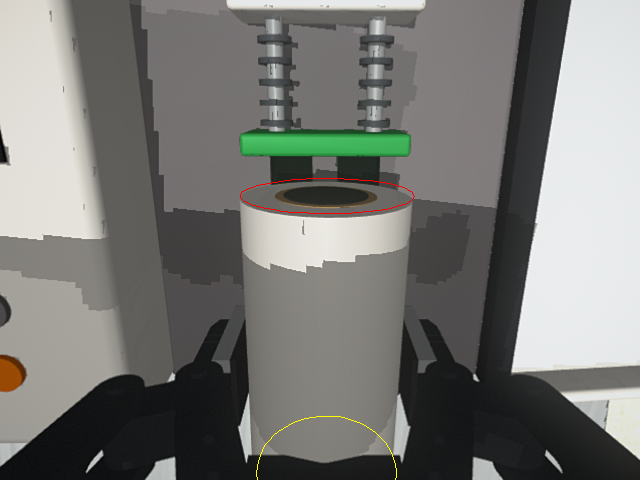

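View pics/w5s.png

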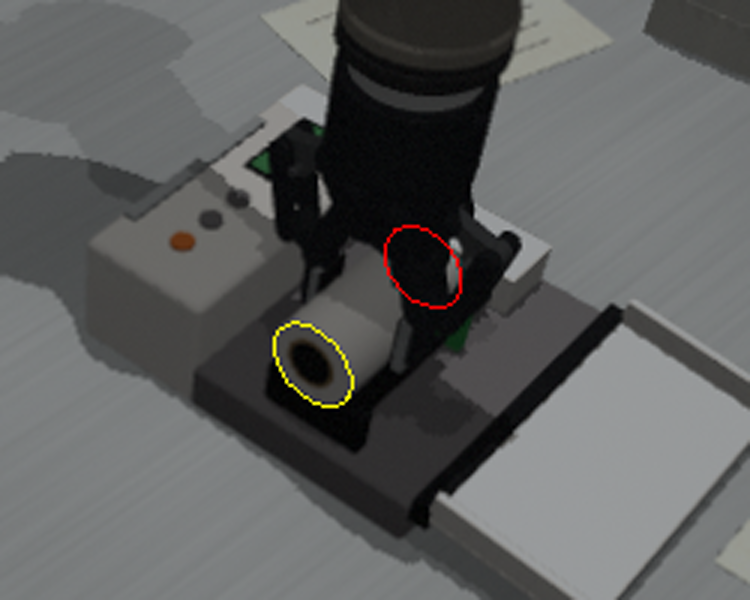

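The roll is level over the bay, and its end (241–412) is centred on the green cheek (240–410). Now I'll lower the other end onto the top of the black cheek so it tips in the pads.

```bash
python3 -m jog '[[[0,0.3,0],0,1],[[0,0.5,0],0,1],[[0,0.7,0],0,1],[[0,0.9,0],0,1],[[0,0.9,0],0,1]]' 20
python3 ov.py 2.7 154 10 w6
```

```text
clock: 7.3
tcp_pos: [0.5343, 0.1717, 0.2309]
orientation: [-1.258, 1.125, -1.121]
contact_force: [-5.3, 6.1, 11.4]
grip_width: 0.0491
roll centre in bay mm [  0.3 -14.5  19.7] F [-4.7  5.4 10.5]
```

View pics/w6.png

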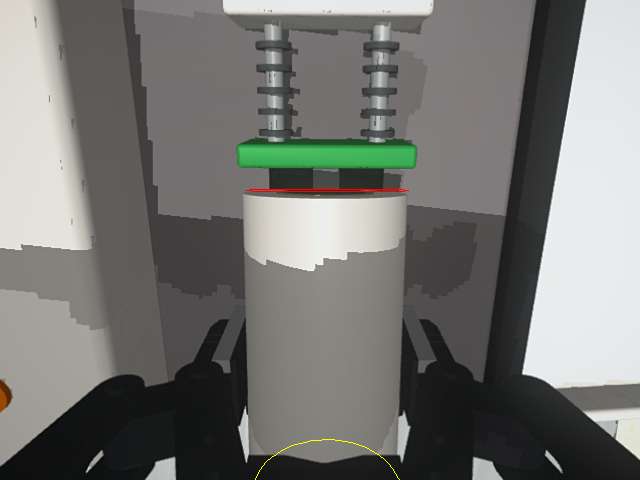

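View pics/w6s.png

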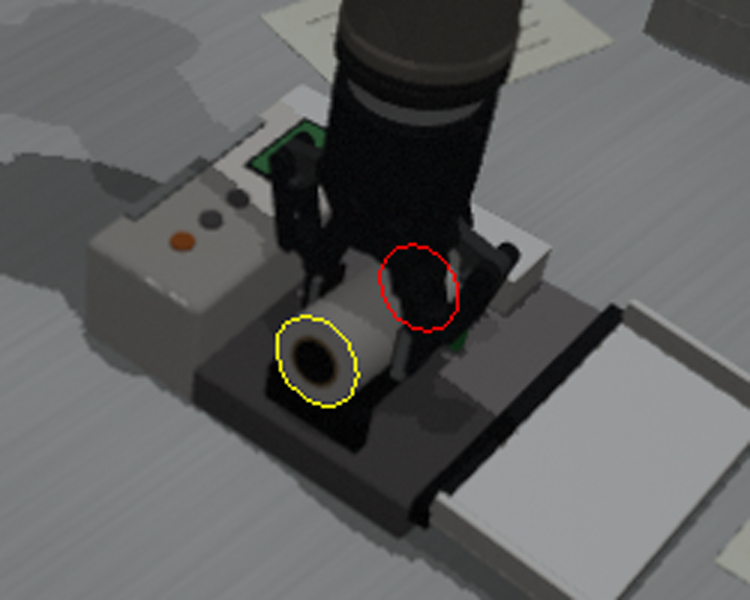

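Tipping works: the end face is now seen edge-on, so the tilt is about 9°, with about 11 N pushing up. I'll go further.

```bash
python3 -m jog '[[[0.3,0.2,0],0,1],[[0.5,0.4,0],0,1],[[0.5,0.6,0],0,1],[[0.5,0.8,0],0,1],[[0.5,0.8,0],0,1]]' 20
python3 ov.py 2.7 154 18 w7
```

```text
clock: 8.02
tcp_pos: [0.536, 0.17, 0.2244]
orientation: [-1.253, 1.122, -1.117]
contact_force: [-4.9, 14.5, 19.3]
grip_width: 0.0487
roll centre in bay mm [  2.4 -15.7  13.2] F [-4.1 14.3 18.8]
```

View pics/w7.png

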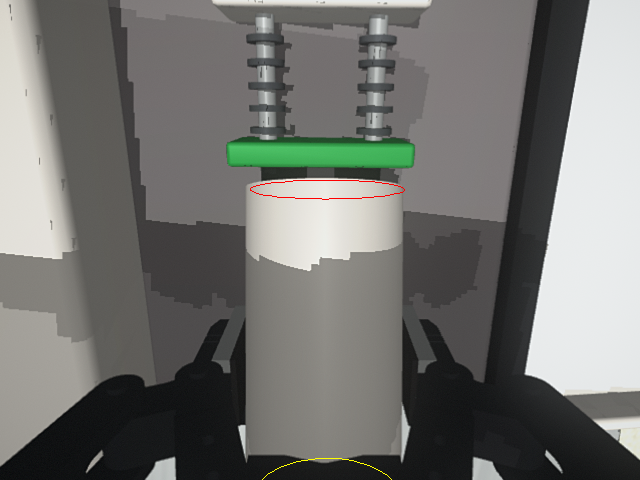

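View pics/w7s.png

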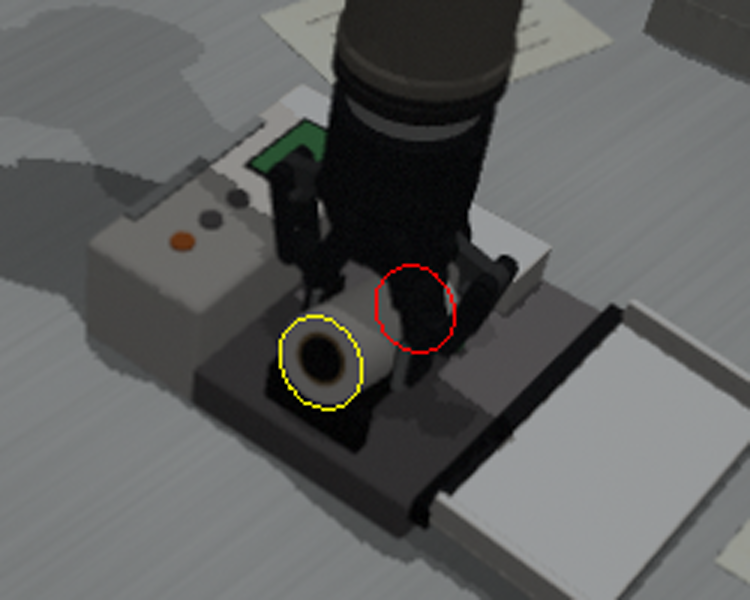

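Tilt is now about 18°, with the low end in the cradle and clear of the green cheek. I'll grip harder, lift a touch, and push +y against the cheek.

```bash
python3 -m jog '[[[0,-0.1,-0.2],0,1],[[0,-0.2,-0.2],0,1],[[-0.5,-0.2,-0.2],0,1],[[-1.0,-0.2,-0.2],0,1],[[-1.5,-0.2,-0.2],0,1],[[-1.5,-0.2,-0.2],0,1]]' 50
python3 ov.py 2.7 154 18 w8
```

```text
clock: 8.88
tcp_pos: [0.5317, 0.1793, 0.2238]
orientation: [-1.259, 1.124, -1.126]
contact_force: [4.4, -0.4, 2.4]
grip_width: 0.0489
roll centre in bay mm [-1.3 -7.2 12.5] F [ 4.3 -0.4  1.3]
```

View pics/w8.png

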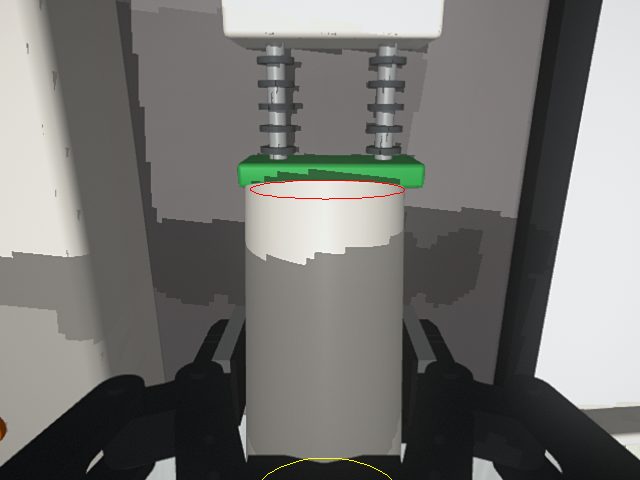

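View pics/w8s.png

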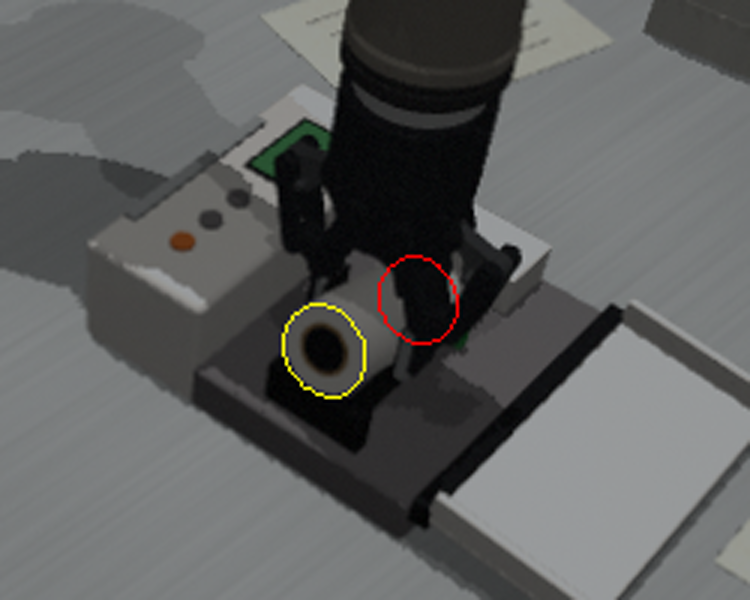

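Tilt is held and the end has reached the green cheek (top edge of roll at row 180, cheek at 160–187). Pushing on.

```bash
python3 -m jog '[[[-0.5,-0.1,0.1],0,1],[[-1.0,-0.1,0.1],0,1],[[-1.5,-0.1,0.1],0,1],[[-2.0,-0.1,0.1],0,1],[[-2.2,-0.1,0.1],0,1],[[-2.2,-0.1,0.1],0,1]]' 50
python3 ov.py 2.7 154 18 w9
```

```text
clock: 9.72
tcp_pos: [0.5294, 0.1994, 0.2241]
orientation: [-1.263, 1.125, -1.127]
contact_force: [3.2, -5.8, 1.2]
grip_width: 0.049
roll centre in bay mm [-1.9 12.4 12.7] F [ 3.3 -5.1  1.2]
```

View pics/w9.png

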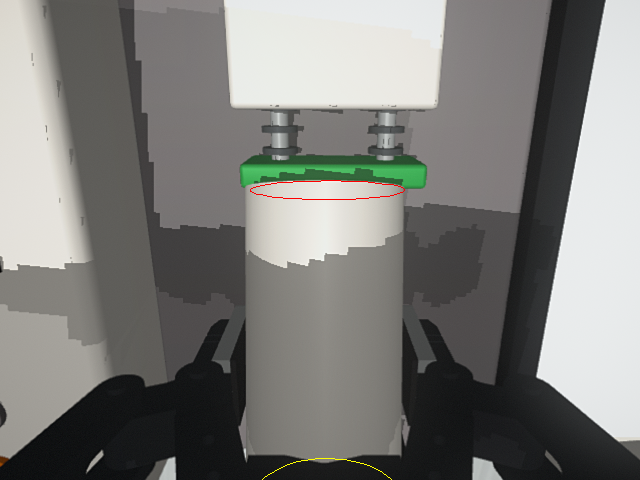

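View pics/w9s.png

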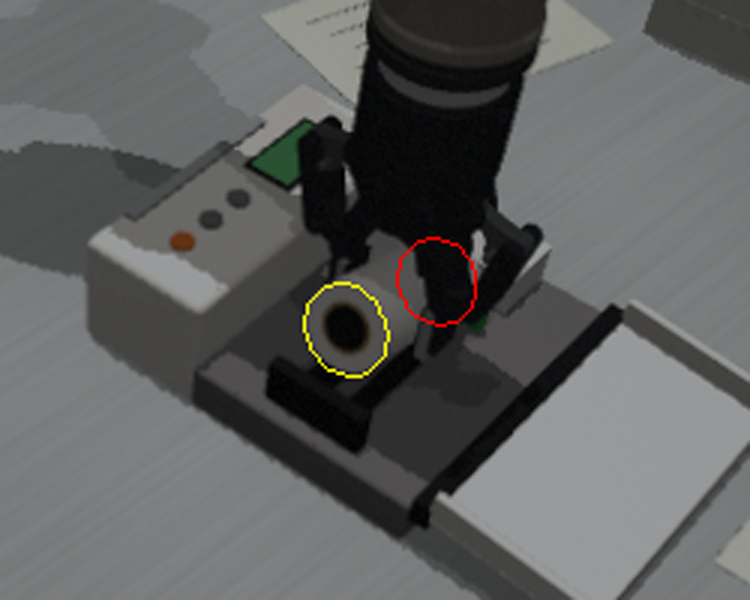

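The cheek has given way by about 20 mm (5.8 N spring), and the high end is inside the black cheek. Tipping it down now.

```bash
python3 -m jog '[[[0.05,0.3,0.15],0,1],[[0.15,0.6,0.15],0,1],[[0.3,0.9,0.15],0,1],[[0.4,1.1,0.15],0,1],[[0.5,1.3,0.15],0,1],[[0.5,1.3,0.15],0,1]]' 25
python3 ov.py 2.7 154 5 w10
```

```text
clock: 10.58
tcp_pos: [0.5319, 0.1948, 0.2119]
orientation: [-1.261, 1.126, -1.127]
contact_force: [2.0, -5.2, 8.0]
grip_width: 0.0488
roll centre in bay mm [0.3 7.9 0.6] F [ 2.2 -4.5  7.9]
```

View pics/w10.png

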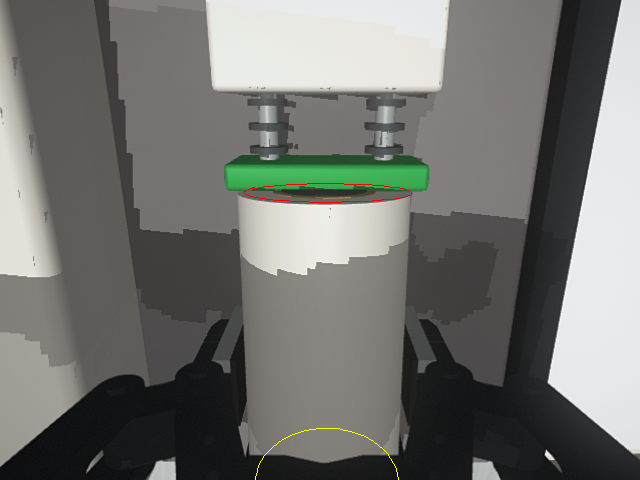

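View pics/w10s.png

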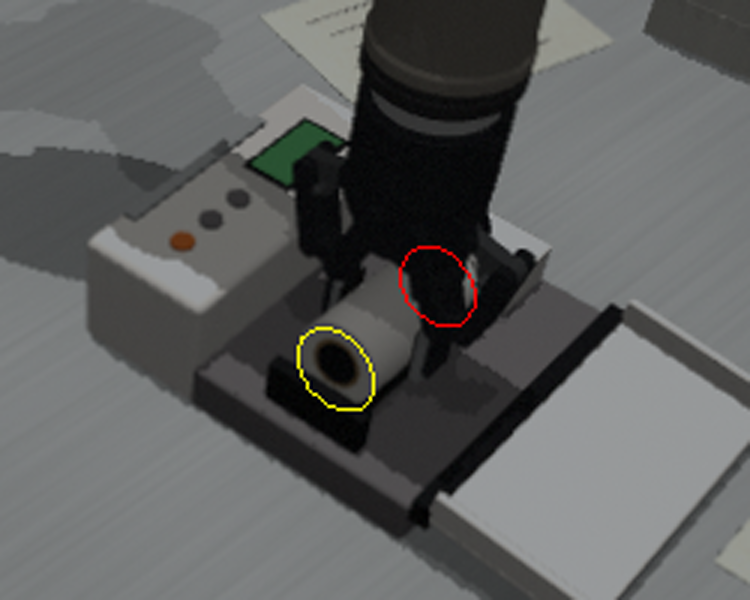

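```bash
python3 -m jog '[[[0.1,0.15,0],0,1],[[0.2,0.3,0],0,1],[[0.3,0.4,0],0,1],[[0.3,0.4,0],0,1]]' 20
python3 ov.py 2.7 154 0 w11
```

```text
clock: 11.18
tcp_pos: [0.5325, 0.1929, 0.2086]
orientation: [-1.259, 1.125, -1.125]
contact_force: [1.5, -3.1, 11.9]
grip_width: 0.0487
roll centre in bay mm [ 1.   6.3 -2.7] F [ 2.4 -2.5 12. ]
```

View pics/w11.png

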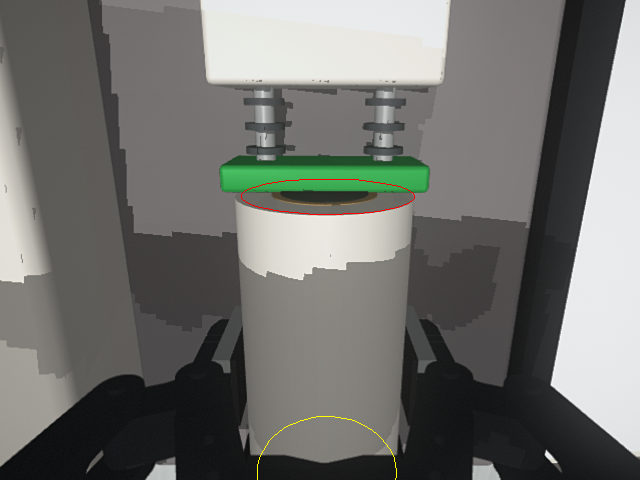

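View pics/w11s.png

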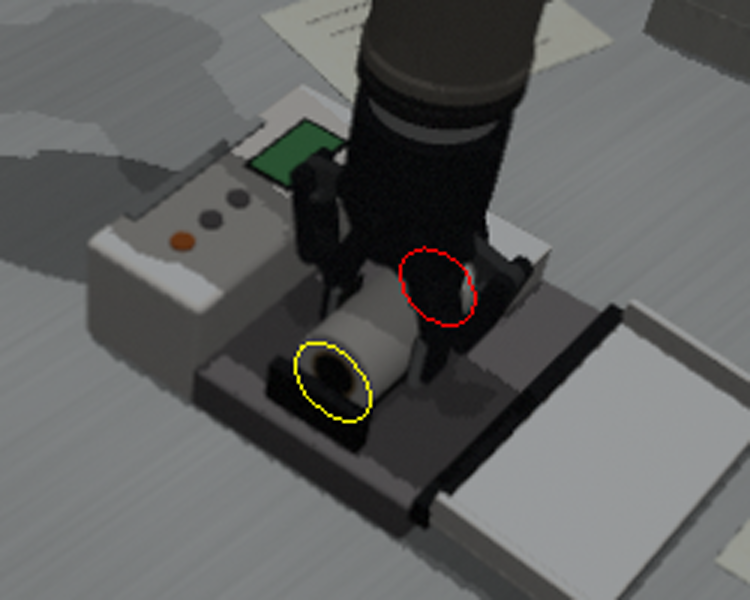

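Nearly level, and behind the black cheek. Releasing.

```bash
python3 -m jog '[[[0,0,0],0,0.1],[[0,0,0],0,-0.3],[[0,0,0],0,-1],[[0,0,0],0,-1],[[0,0,0],0,-1]]'
python3 ov.py -3 151.5 0 w12
```

```text
clock: 11.9
tcp_pos: [0.5316, 0.1934, 0.2072]
orientation: [-1.262, 1.125, -1.124]
contact_force: [-0.8, 0.4, -0.9]
grip_width: 0.0852
roll centre in bay mm [-0.1  1.  -1.4] F [ 0.5 -0.4  0.2]
```

View pics/w12.png

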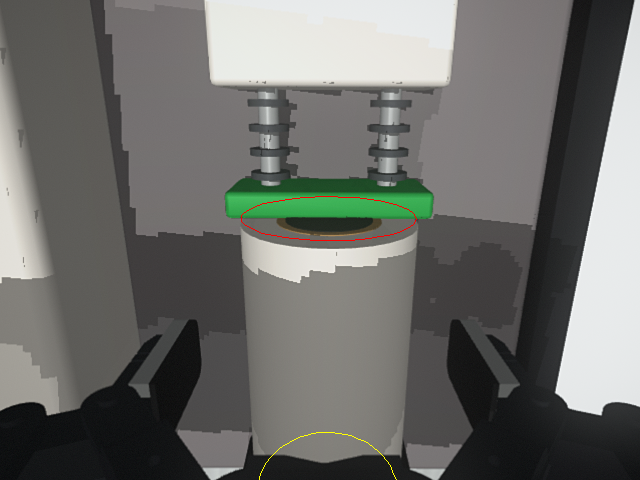

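View pics/w12s.png

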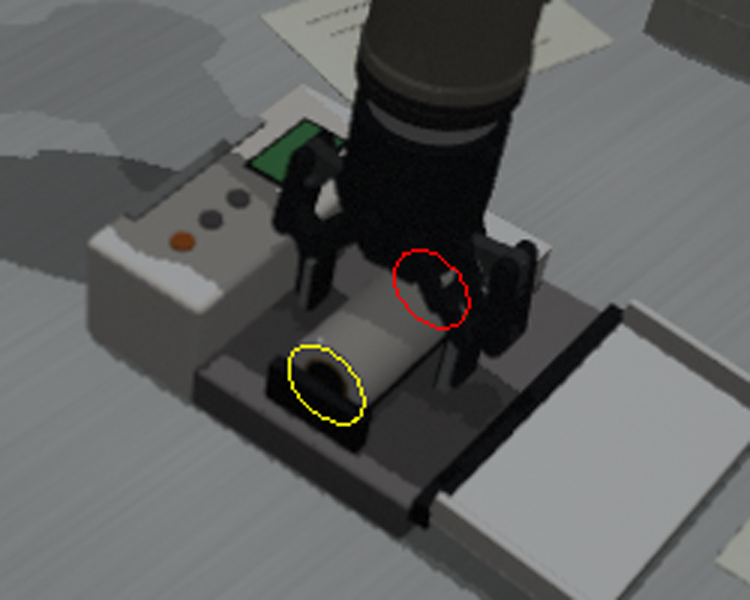

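The spring has pushed the roll back; withdrawing straight up to check.

```bash
python3 -m jog '[[[0,-2,0],0,-1],[[0,-6,0],0,-1],[[0,-11,0],0,-1],[[2,-14,0],0,-1],[[6,-16,0],0,-1],[[10,-16,0],0,-1],[[10,-16,0],0,-1],[[10,-16,0],0,-1]]'
cat > fin.py <<'E'
from bench import *; from h import *
import sys
n=sys.argv[1]; p=[.5322,.1894,.0573,.1114]
out=[]
for cam,(x0,y0,w,h) in(("scene",(350,110,140,110)),("top",(130,195,120,90))):
    f=grab_frame(cam); k=5
    raw=cv2.convertScaleAbs(cv2.resize(f["image"][y0:y0+h,x0:x0+w],None,fx=k,fy=k,interpolation=cv2.INTER_CUBIC),alpha=1.5)
    P=cyl(p)
    for e,col in((slice(0,48),(0,255,255)),(slice(48,96),(0,0,255))):
        cv2.polylines(raw,[((proj(f,P[e])-[x0-.5,y0-.5])*k).round().astype(int)],True,col,1)
    cv2.imwrite(f"pics/{n}_{cam}.png",raw)
f=grab_frame("wrist");im=f["image"].copy();P=cyl(p)
for e,col in((slice(0,48),(0,255,255)),(slice(48,96),(0,0,255))): cv2.polylines(im,[proj(f,P[e]).round().astype(int)],True,col,1)
cv2.imwrite(f"pics/{n}_wrist.png",im)
E
python3 fin.py f1
```

```text
clock: 13.0
tcp_pos: [0.5432, 0.0943, 0.3682]
orientation: [-1.26, 1.125, -1.124]
contact_force: [0.0, 0.2, -0.9]
grip_width: 0.0855
```

View pics/f1_scene.png

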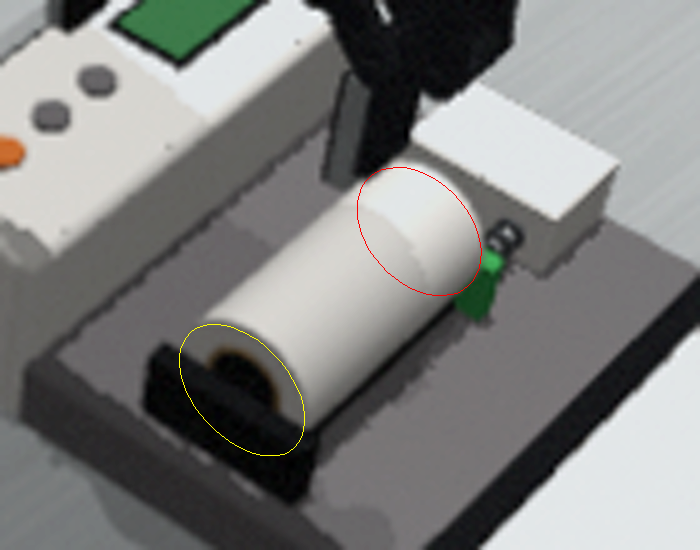

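View pics/f1_top.png

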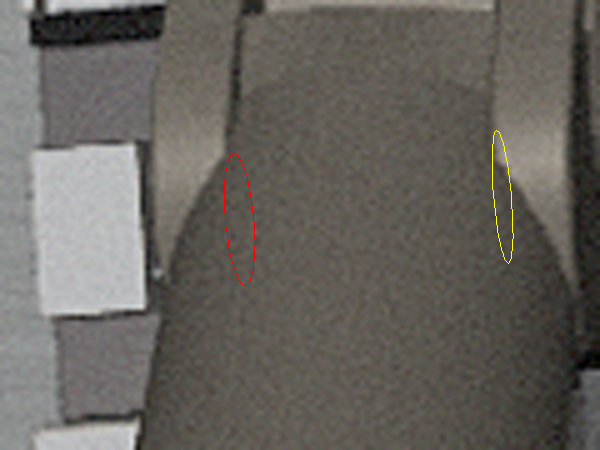

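View pics/f1_wrist.png

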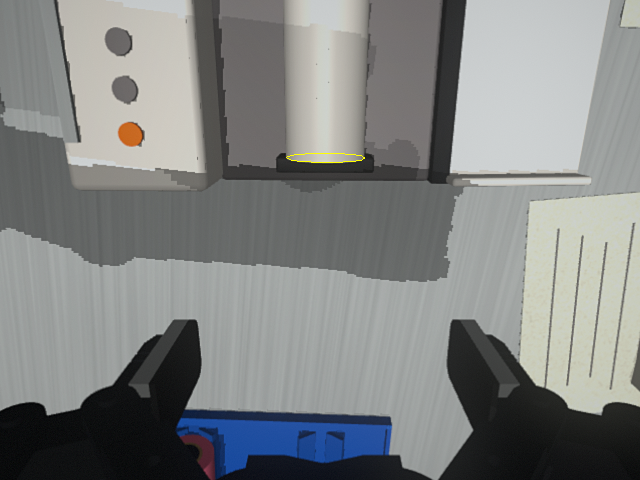

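```bash
python3 -m jog '[[[5,0,0],0,-1],[[10,0,0],0,-1],[[15,0,0],0,-1],[[20,0,0],0,-1],[[25,0,0],0,-1],[[25,0,0],0,-1]]'
python3 fin.py f2
```

```text
clock: 13.9
tcp_pos: [0.5712, -0.1584, 0.3677]
orientation: [-1.26, 1.128, -1.131]
contact_force: [0.3, 0.9, 0.0]
grip_width: 0.0856
```

View pics/f2_scene.png

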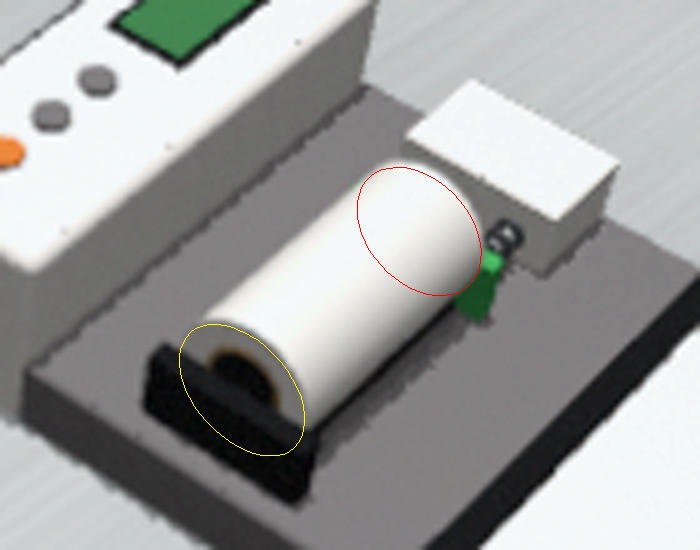

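View pics/f2_top.png

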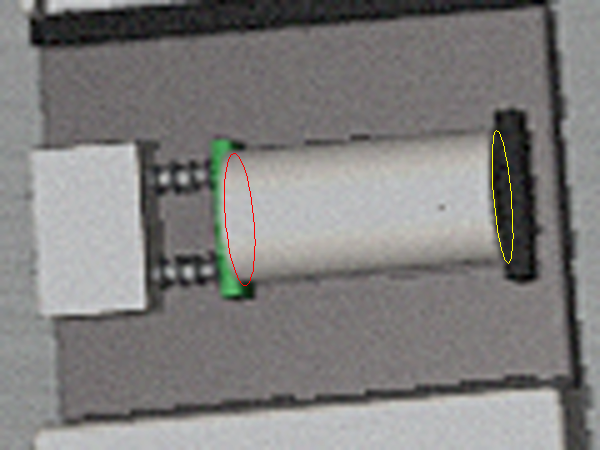

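The top view shows the roll between the green cheek (face at about column 229/5+130≈176) and the black cheek. I'll check level more closely with pitched model outlines.

Run:
```python
from bench import *; from h import *
f=grab_frame("scene"); x0,y0,w,h,k=375,130,80,75,9
base=cv2.convertScaleAbs(cv2.resize(f["image"][y0:y0+h,x0:x0+w],None,fx=k,fy=k,interpolation=cv2.INTER_CUBIC),alpha=1.2)
B=np.array([.5322,.1894,.0573,.1114])
P=cyl([0,0,0,0])
for t,col in((0,(0,200,0)),(3,(0,0,255))):
    q=R.from_euler('x',-t,degrees=True).apply(P)  # +y end down
    q=q+[0,0,.05*np.sin(np.radians(t))]
    hull=cv2.convexHull(proj(f,bayw(B,q)).astype(np.float32))
    cv2.polylines(base,[((hull-[x0-.5,y0-.5])*k).round().astype(int)],True,col,1)
cv2.imwrite("pics/pitch.png",base)
```

```text
(no output)
```

View pics/pitch.png

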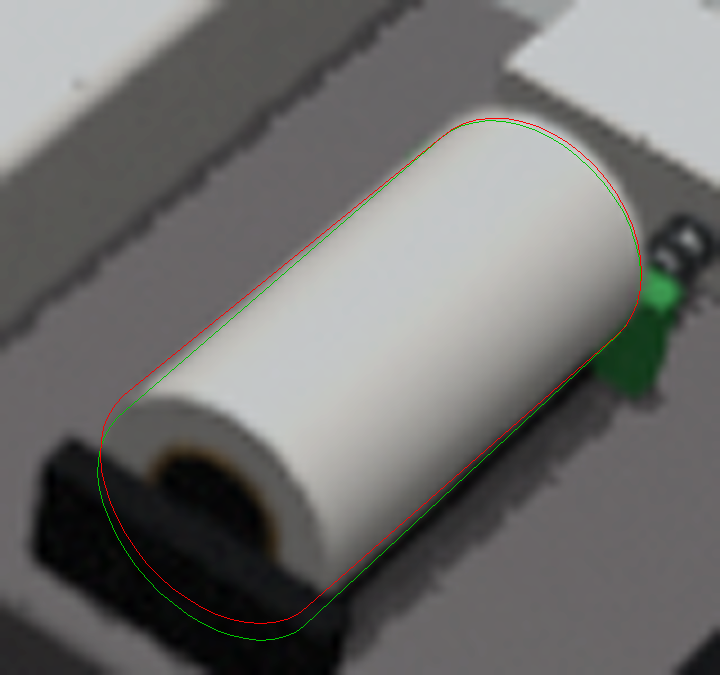

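The outline fits the level model (green) and not the 3° one. The roll is held between the cheeks, and the arm is clear over the tray at TCP z 0.37. Handing in.

Run:
```python
from bench import *; import cv2
cv2.imwrite("pics/last.png",grab_frame("scene")["image"]); o=get_obs();print(o["clock"],o["contact_force"].round(1)); print(hand_in())
```

```text
14.15 [ 0.  -0.4 -0.2]
the job is handed in; nothing more can be done
None
```

View pics/last.png

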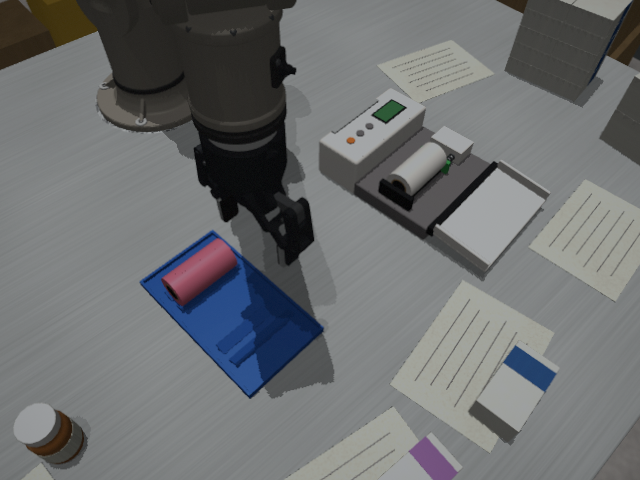

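The white roll is seated in the printer bay and released, and the job was handed in at 14.2 s. I gripped the roll at its middle and tipped it about 18° in the pads by lowering one end onto the black cheek. I then pushed the low end against the green cheek, which gave way by about 20 mm. Finally I tipped the other end down behind the black cheek and opened the gripper.

**Last checks:**
- **Seating:** in the scene view the roll matches the level, home outline and not the 3° tilted one. The top view shows it between the two cheeks, with the green cheek pushed back roughly 10 mm.
- **Robot and pink roll:** the arm is clear of everything with about 0 N on the tool. The pink roll still lies in the tray.
- **Forces:** the largest tool force in the readings I took after each move was about 25 N.

**Disagreement:** the roll's spring end appeared about 1 to 2 mm beyond my model outline. That is within calibration accuracy, but I did not confirm contact with the black cheek from a closer view.

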